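Find the parts case that rattles and hold it out

TASK

One of the three sealed parts cases has a steel ball loose inside it; in the other two everything is packed tight. Lift the cases off the worktop one at a time and shake them end to end to find the one that rattles (its loose ball knocks the red tell-tale pin out of the end of the case); set every case that does not rattle back upright where it stood. Finish while holding the rattling case in the gripper: level, in the air over the black hand-over mat and lengthwise along it, still, and with the things around left where they are.

Things in the scene. Friction and masses are not known exactly. Their poses are not given: they have to be found in the camera images.
- case_blue: sealed parts case, grey plastic with a blue lid, 110 x 50 x 46 mm (x, y, z), flat parallel sides (grip across the 50 mm), closed lid that does not open; origin at the centre of its underside, x along its length, z up; a red tell-tale pin sits in its -x end, 21 mm up. 0.15 to 0.42 kg in all; the cases' own weights differ, so weight does not tell which one has the loose ball
- case_yellow: sealed parts case, grey plastic with a yellow lid, 110 x 50 x 46 mm (x, y, z), flat parallel sides (grip across the 50 mm), closed lid that does not open; origin at the centre of its underside, x along its length, z up; a red tell-tale pin sits in its -x end, 21 mm up. 0.15 to 0.42 kg in all; the cases' own weights differ, so weight does not tell which one has the loose ball
- case_green: sealed parts case, grey plastic with a green lid, 110 x 50 x 46 mm (x, y, z), flat parallel sides (grip across the 50 mm), closed lid that does not open; origin at the centre of its underside, x along its length, z up; a red tell-tale pin sits in its -x end, 21 mm up. 0.15 to 0.42 kg in all; the cases' own weights differ, so weight does not tell which one has the loose ball
- pin_blue (a joint): red tell-tale pin, 8 mm thick, in the -x end of the case with the blue lid, in m: 0 = in, flush with its steel bush (the start), 0.010 = fully out, 10 mm proud. Only the loose ball (130 g, runs about 60 mm along the inside) rolling to that end pushes it out, with about 0.2 N; rocking the lifted case so that this end is 20 degrees or more low for half a second, or shaking it briskly end to end, does it. It stays out. In a tightly packed case it never moves
- pin_yellow (a joint): red tell-tale pin, 8 mm thick, in the -x end of the case with the yellow lid, in m: 0 = in, flush with its steel bush (the start), 0.010 = fully out, 10 mm proud. Only the loose ball (130 g, runs about 60 mm along the inside) rolling to that end pushes it out, with about 0.2 N; rocking the lifted case so that this end is 20 degrees or more low for half a second, or shaking it briskly end to end, does it. It stays out. In a tightly packed case it never moves
- pin_green (a joint): red tell-tale pin, 8 mm thick, in the -x end of the case with the green lid, in m: 0 = in, flush with its steel bush (the start), 0.010 = fully out, 10 mm proud. Only the loose ball (130 g, runs about 60 mm along the inside) rolling to that end pushes it out, with about 0.2 N; rocking the lifted case so that this end is 20 degrees or more low for half a second, or shaking it briskly end to end, does it. It stays out. In a tightly packed case it never moves
- vial_a: bystander, to be left alone: white vial with a blue cap, 26 mm wide, 58 mm tall
- dropper: bystander, to be left alone: brown dropper bottle, 33 mm wide, 102 mm tall
- lab_timer: bystander, to be left alone: white timer, 60 x 66 x 20 mm
- marker: bystander, to be left alone: red and white marker pen lying down, 17 x 135 x 16 mm
- spanner: bystander, to be left alone: steel spanner lying flat, 27 x 155 x 8 mm
- mat: fixed black rubber hand-over mat with a white frame line, 150 x 80 x 3 mm; origin at the centre of its underside, x along its length

How it is judged:
By the outcome, as a careful person would: the job done as asked, in the order asked, and still so for the second after the job is handed in, while the arm keeps its last pose, push and grip.
It also fails if it takes over 72 s, if anything falls off the work surface, if the arm or the gripper's body presses on something with over 40 N, if the wrist force passes 120 N, or if a joint passes its speed limit or range.

ROBOT

A 6-joint arm with a two-finger parallel gripper is mounted at the origin on a cart in front of the work surface, level with it; the furniture and walls round the work are solid. World frame = base frame: x ahead of the robot, y to its left, z up, the work surface at z = 0. Lengths are in m, angles in rad, forces in N, time in s.
With the tool pointing down it reaches from about 0.35 to 0.775 m from the base axis. Payload 5.5 kg.
Tool frame: the origin (TCP) lies at the very end of the fingers, on their centre line; the grasp point (between the pads) lies env.hold_point_z behind it (env.hold_point_z is the distance from the TCP to the grasp point, in m); z points along the fingers, y is the line along which they close (so a half turn about z gives the same grasp; the last joint's range is limited). The gripper opens to 85 mm and grips with 20 to 120 N. Pads are 22 mm wide; open, the fingers measure 114 mm over their backs; the gripper's body (76 mm by 85 mm) begins 54 mm behind the grasp point. The pads swing forward as they close: fully open they stand 13 mm farther back than shut.
Start: joints at [1.174, 0.313, 0.046, 1.304, 0, 1.431], TCP at [0.146, 0.556, 0.196] pointing down, gripper open.
Joint ranges: [-2.76, 2.76], [-0.86, 1.69], [-1.03, 1.26], [-2.2, 2.34], [-1.47, 1.5], [-3.14, 3.14]. Speed limits (rad/s): [2.57, 2.57, 3.14, 3.14, 3.14, 3.14].

INTERFACE

Orientations are given as a unit quaternion [w, x, y, z].
In Python, from workcell import env gives the robot as it stands.
- The arm moves only by the tool carry_out, never from a script. Its argument "steps" is a list of rows, each a list of 3 entries, a list of its own where there are three numbers: the turn, a rotation vector about the tool's x, y, z in degrees, then the shift along the tool's x, y, z in cm, then the closure in counts, from 0 (fully open) to 255 (shut). A call has exactly 8 rows; each row is the pose to reach, as a shift and turn from the pose commanded when the call began, along the tool's axes at that moment; what a row does not reach only later rows make up. A row lasts 1/8 s, in which the tool goes at most 62.5 mm and 10.7 degrees, less where a joint would pass 70% of its speed; a pose out of reach is approached as far as the arm can. A call with a gripper value outside its range is refused whole. The fingers move at their own pace and stop on an object; "force" is the grip in N (left out, the last holds). Time passes only in rows, so rows that repeat a pose let the fingers close, or fill a call up. It gives the time, the measured TCP pose, the force, the opening and the grip force at its end, in the units of the state.
- env.get_state(): the state, without advancing time (a new reading comes with each control period).
- env.read_camera(name): name is "side" or "top"; returns (picture, depth): 420x560x3 uint8, red, green, blue; 420x560 float32, m along the optical axis (not along the pixel's ray), 0 where there is no reading.
- env.get_calibration(name): a dict with "fx", "fy", "cx", "cy" (pixels), "D" ([k1, k2, p1, p2, k3] as OpenCV has them; the pictures are not rectified), "origin" and "orientation" of the camera in the world. Camera axes: x right, y up, looking along -z (the intrinsics and any distortion apply to the point x, -y, -z); pixel columns grow to the right and rows downward; lengths in m; the calibration is good to about 2 mm. A picture is of the moment at which its call begins. get_calibration takes no time and is no camera call.
- env.hand_in(): hands the job in; it is judged then, once.
The state is a dict: "clock": time; "joint_pos": joint angles; "qvel": joint speeds; "tau": joint torques, N m; "tcp_pos": TCP position; "orientation": TCP orientation; "wrist_force": force on the tool from outside, world axes, zero at the start; "ft_torque": the same for the moment, N m; "finger_gap": finger opening in m; "grip_force": force on a finger pad.
Only numpy, scipy, OpenCV 4.12 (cv2) and the standard library are available. Lean on these libraries where they do the work, as an engineer would, in place of code of your own. Each camera call takes 0.05 s, during which the arm holds its last target. There are 200 camera calls.

## Working session

There is one attempt and no reset: what is moved stays moved. The work goes in short steps, Python scripts to look and compute and a tool call to move; the robot and the scene stay as the last step left them, time stands still between calls to the robot, and variables do not carry over. Pictures are saved under pics/ and viewed, at most 10 in all, crops included, and the job is handed in when it is done.

Besides the shell and the picture viewer there is one more tool, called as name([rows], argument=value, ...), one row to a line, values as JSON. carry_out: Moves the arm, as the interface text tells. Its arguments: {"type":"object","properties":{"steps":{"type":"array","items":{"type":"array"}},"force":{"type":"number"}},"required":["steps"]}

```bash
mkdir -p pics; ls
cat > h.py <<'E'
import numpy as np, cv2
from scipy.spatial.transform import Rotation as R
from workcell import env
def cal(n):
    c=env.get_calibration(n); K=np.array([[c['fx'],0,c['cx']],[0,c['fy'],c['cy']],[0,0,1.]])
    q=np.array(c['orientation']); return K,np.array(c['D'],float),np.array(c['origin']),R.from_quat(q[[1,2,3,0]]).as_matrix()
def pts(n,px,depth=None,z=None):
    K,D,o,M=cal(n); px=np.asarray(px,float).reshape(-1,1,2)
    u=cv2.undistortPoints(px,K,D).reshape(-1,2)
    r=np.c_[u[:,0],-u[:,1],-np.ones(len(u))]@M.T
    s=np.asarray(depth).reshape(-1) if depth is not None else (z-o[2])/r[:,2]
    return o+r*s[:,None]
def shot(n,f):
    p,d=env.read_camera(n); cv2.imwrite('pics/'+f+'.png',p[:,:,::-1]); np.savez('/tmp/'+f,p=p,d=d); return p,d
E
python3 - <<'E'
from h import *
print(env.hold_point_z, env.get_state())
for n in('top','side'):
    shot(n,n+'0'); print(cal(n))
a=[cv2.imread(f'pics/{n}0.png') for n in('top','side')]
E
```

```text
pics
0.0187 {'clock': 0.0, 'joint_pos': array([ 1.17440294e+00,  3.13969966e-01,  4.49663950e-02,  1.30360100e+00,
       -1.67216822e-05,  1.43121655e+00]), 'qvel': array([-0.0018981 ,  0.00146622,  0.00122644, -0.00036437,  0.00143237,
       -0.00045212]), 'tau': array([-4.17289721e-04, -4.80626571e+01,  2.98533082e+01,  1.95662782e-02,
       -2.06429099e-04,  3.30066491e-06]), 'tcp_pos': array([0.14582678, 0.55559977, 0.1951211 ]), 'orientation': array([-2.31339999e-04,  1.28054165e-01,  9.91766764e-01, -8.74062514e-04]), 'wrist_force': array([ 0.36020122, -0.29099842,  0.67240226]), 'ft_torque': array([ 0.03496239, -0.0031897 ,  0.04455444]), 'grip_force': 0.0, 'finger_gap': 0.0853975893624243}
(array([[434.62843407,   0.        , 276.41327135],
       [  0.        , 434.62843407, 214.05874623],
       [  0.        ,   0.        ,   1.        ]]), array([-0.08148096,  0.        ,  0.        ,  0.        ,  0.        ]), array([0.38501041, 0.20520869, 0.98823341]), array([[ 0.01389645,  0.99164018, -0.12828343],
       [-0.99969583,  0.01639302,  0.01842605],
       [ 0.02037496,  0.12798835,  0.99156636]]))
(array([[420.94826214,   0.        , 280.49381436],
       [  0.        , 420.94826214, 213.93526645],
       [  0.        ,   0.        ,   1.        ]]), array([-0.11037038,  0.        ,  0.        ,  0.        ,  0.        ]), array([0.54920509, 0.98422758, 0.49048133]), array([[-0.99937854,  0.00375736,  0.03504877],
       [ 0.02829375, -0.50752105,  0.86117469],
       [ 0.02102373,  0.86163117,  0.50709934]]))
```

View pics/top0.png

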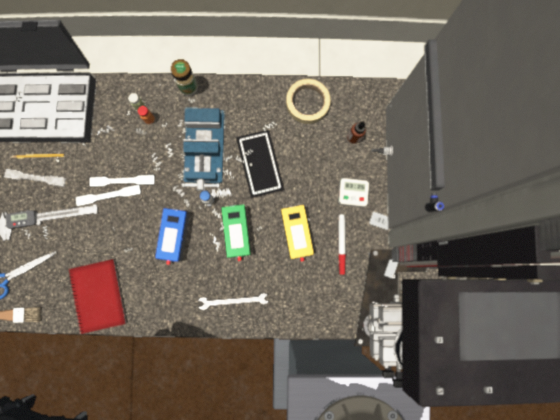

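View pics/side0.png

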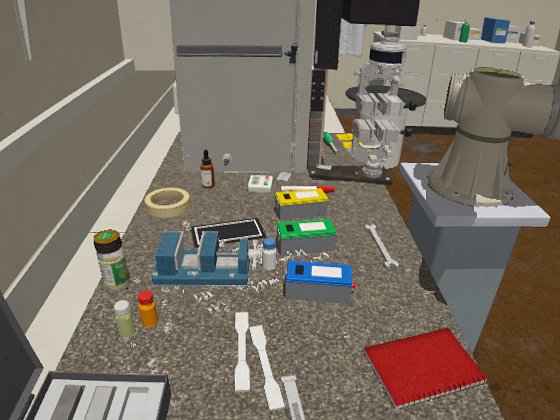

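The top view shows the blue case at (171,236), green at (235,231) and yellow at (297,231), with each red pin at the lower end, towards the robot. The mat is at (260,163), the vial at (207,195), the dropper at (358,132), the timer at (354,192), the marker at (342,245) and the spanner at (233,301). The side view agrees with this.

```bash
cat >> h.py <<'E'
HS={'blue':(100,125),'green':(50,80),'yellow':(22,34)}
def cases(p,d,names=HS):
    hsv=cv2.cvtColor(p,cv2.COLOR_RGB2HSV); out={}
    for n in names:
        lo,hi=HS[n]; m=cv2.inRange(hsv,(lo,130,90),(hi,255,255)); m[:200]=0;m[275:]=0;m[:,:150]=0;m[:,325:]=0
        m=cv2.morphologyEx(m,cv2.MORPH_CLOSE,np.ones((3,3)))
        c=max(cv2.findContours(m,0,2)[0],key=cv2.contourArea)
        P=pts('top',c.reshape(-1,2),z=.046); (cx,cy),(w,h),a=cv2.minAreaRect((P[:,:2]*1000).astype(np.float32))
        if w<h: a+=90; w,h=h,w
        a=(a+90)%180-90
        zz=pts('top',c.reshape(-1,2),depth=d[c[:,0,1],c[:,0,0]])[:,2]
        out[n]=(cx,cy,w,h,a,np.median(zz)); print(n,np.round(out[n],3))
    return out
E
python3 - <<'E'
from h import *
z=np.load('/tmp/top0.npz');p,d=z['p'],z['d']
cases(p,d)
# mat
g=cv2.cvtColor(p,cv2.COLOR_RGB2GRAY); m=((g<45)*255).astype(np.uint8); m[:, :232]=0;m[:,290:]=0;m[:125]=0;m[200:]=0
c=np.vstack([k for k in cv2.findContours(m,0,2)[0] if cv2.contourArea(k)>100])
P=pts('top',c.reshape(-1,2),z=.003);print('mat',cv2.minAreaRect((P[:,:2]*1000).astype(np.float32)))
v,u=np.mgrid[0:420,0:560]; X=pts('top',np.c_[u.ravel(),v.ravel()],depth=d.ravel()).reshape(420,560,3)
for n,(a,b,c_,e) in dict(vise=(180,105,226,190),vial=(198,186,222,205),dropper=(345,118,372,145),timer=(335,175,372,210),marker=(332,210,350,280),spanner=(195,290,270,310),cab=(385,60,400,220),micr=(355,245,400,340)).items():
    Y=X[b:e,a:c_].reshape(-1,3); Y=Y[Y[:,2]>.006]; print(n,np.round(Y.min(0),3),np.round(Y.max(0),3))
E
```

```text
blue [ 4.58660e+02  4.16591e+02  1.09539e+02  5.15540e+01 -6.85900e+00
  4.30000e-02]
green [5.15726e+02 2.62011e+02 1.10560e+01 6.56100e+00 1.34900e+00 4.80000e-02]
yellow [4.69967e+02 1.41830e+02 1.11199e+02 5.29940e+01 1.19450e+01 4.40000e-02]
mat ((632.0309448242188, 228.45620727539062), (115.5805892944336, 47.95391845703125), 15.395214080810547)
vise [0.385 0.205 0.006] [0.754 0.414 0.988]
vial [0.53  0.314 0.006] [0.569 0.363 0.061]
dropper [ 0.385 -0.008  0.006] [0.716 0.205 0.988]
timer [ 0.385 -0.022  0.006] [0.595 0.205 0.988]
marker [0.381 0.03  0.006] [0.512 0.205 0.988]
spanner [0.297 0.205 0.006] [0.385 0.358 0.988]
cab [ 0.385 -0.088  0.006] [0.839 0.205 0.988]
micr [ 0.235 -0.09   0.006] [0.445 0.205 0.988]
```

```bash
cat >> h.py <<'E'
def rel(x,y,z,yaw,tilt=0,s=None):
    "turn(deg), shift(cm) to TCP pose; yaw deg of the case; tilt>0 puts case -x end low"
    s=s or env.get_state(); q=s['orientation']; R0=R.from_quat(np.array(q)[[1,2,3,0]])
    base=R.from_matrix(np.array([[-1,0,0],[0,1,0],[0,0,-1.]]))
    Rt=R.from_euler('z',yaw,degrees=True)*base*R.from_euler('y',-tilt,degrees=True)
    t=(R0.inv()*Rt).as_rotvec(degrees=True); sh=R0.inv().apply(np.array([x,y,z])-s['tcp_pos'])*100
    print('turn',np.round(t,1),'shift cm',np.round(sh,2))
E
python3 - <<'E'
from h import *
HS['green']=(45,85)
z=np.load('/tmp/top0.npz');p,d=z['p'],z['d']
hsv=cv2.cvtColor(p,cv2.COLOR_RGB2HSV);print(hsv[225:250:5,224:248:4])
m=cv2.inRange(hsv,(50,100,40),(88,255,255));m[:200]=0;m[275:]=0;m[:,:215]=0;m[:,255:]=0
c=max(cv2.findContours(cv2.morphologyEx(m,3,np.ones((3,3))),0,2)[0],key=cv2.contourArea)
P=pts('top',c.reshape(-1,2),z=.046);print(cv2.minAreaRect((P[:,:2]*1000).astype(np.float32)))
rel(.459,.4166,.15,-6.9); rel(.459,.4166,.010,-6.9)
E
```

```text
[[[ 65 115 218]
  [ 63  82 230]
  [ 42  13 248]
  [ 30   5 252]
  [ 34   8 249]
  [ 66 127 219]]

 [[ 65 121 205]
  [ 65  95 229]
  [ 10   3 254]
  [ 23   4 253]
  [ 30   5 251]
  [ 66 125 221]]

 [[ 60  86 152]
  [ 66 115 227]
  [ 15   4 254]
  [ 10   3 254]
  [ 23   4 253]
  [ 66 123 221]]

 [[ 49  65 146]
  [ 66 117 228]
  [ 23   4 253]
  [ 15   4 253]
  [ 15   4 253]
  [ 66 120 223]]

 [[ 28  44 110]
  [ 66 116 229]
  [ 24   5 252]
  [ 15   4 254]
  [ 24   5 253]
  [ 65  99 227]]]
((469.5408935546875, 275.9707336425781), (110.28649139404297, 51.436553955078125), 8.122283935546875)
turn [-0.1 -0.  -7.8] shift cm [-33.82  -5.49   4.52]
turn [-0.1 -0.  -7.8] shift cm [-33.82  -5.47  18.52]
```

carry_out([
  [[0,0,-1],[-5,-0.8,0.5],0],
  [[0,0,-2],[-11,-1.8,1.5],0],
  [[0,0,-4],[-17,-2.8,2.5],0],
  [[0,0,-6],[-23,-3.8,3.5],0],
  [[0,0,-7.8],[-29,-4.8,4.5],0],
  [[0,0,-7.8],[-33.8,-5.5,6],0],
  [[0,0,-7.8],[-33.8,-5.5,8],0],
  [[0,0,-7.8],[-33.8,-5.5,8.5],0],
], force=60)

```text
clock: 1.1
tcp_pos: [0.4583, 0.4157, 0.1088]
orientation: [-0.002, 0.061, 0.998, -0.001]
wrist_force: [-0.0, -1.1, -0.8]
finger_gap: 0.0855
grip_force: 0.0
```

Run:
```python
from h import *
print(env.get_state()['tcp_pos']); rel(.459,.4166,.010,-6.9); shot('side','s1')
```

```text
[0.45833963 0.41572935 0.10882587]
turn [-0.1 -0.2 -0.1] shift cm [-0.09  0.12  9.88]
```

View pics/s1.png

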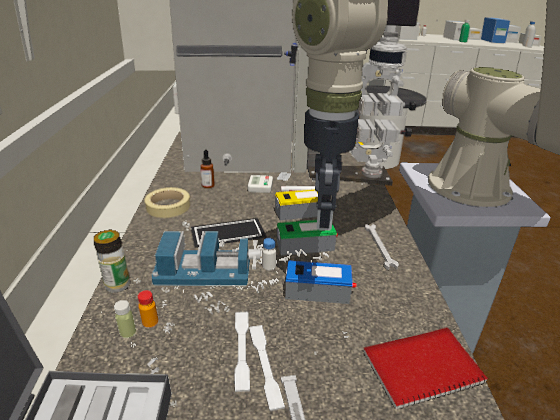

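The side view shows the gripper, fingertips at (325,225), in line with the blue case once parallax is allowed for. Next I descend and grip.

carry_out([
  [[0,0,0],[0,0.1,4],0],
  [[0,0,0],[0,0.1,7.5],0],
  [[0,0,0],[0,0.1,9.3],0],
  [[0,0,0],[0,0.1,9.8],0],
  [[0,0,0],[0,0.1,9.8],255],
  [[0,0,0],[0,0.1,9.8],255],
  [[0,0,0],[0,0.1,9.8],255],
  [[0,0,0],[0,0.1,9.8],255],
], force=60)

```text
clock: 2.15
tcp_pos: [0.4595, 0.4183, 0.0136]
orientation: [0.0, 0.06, 0.998, 0.0]
wrist_force: [0.5, 0.2, -0.4]
finger_gap: 0.0124
grip_force: 0.0
```

Run:
```python
from h import *
print(env.get_state()); a,_=shot('side','s2'); b,_=shot('top','t2')
cv2.imwrite('pics/c2.png',np.hstack([cv2.resize(a[150:330,200:400],None,fx=2,fy=2),cv2.resize(b[150:330,100:300],None,fx=2,fy=2)])[:,:,::-1])
```

```text
{'clock': 2.15, 'joint_pos': array([ 6.09468340e-01,  5.08041680e-01, -1.22704179e-01,  9.39046460e-01,
        5.82470527e-05,  7.30173007e-01]), 'qvel': array([-0.00115295,  0.00458695, -0.00475594, -0.00239858, -0.00016904,
       -0.00126084]), 'tau': array([ 4.05993999e-02, -5.52872264e+01,  2.65875632e+01, -9.72297887e-03,
        1.55058180e-03,  3.15765146e-05]), 'tcp_pos': array([0.45945575, 0.41834929, 0.01361347]), 'orientation': array([3.75456197e-04, 6.03156798e-02, 9.98179225e-01, 3.34497690e-04]), 'wrist_force': array([ 0.48019236,  0.17366789, -0.44368932]), 'ft_torque': array([-0.00612935,  0.01199558, -0.03654248]), 'grip_force': 0.0, 'finger_gap': 0.012395148476712381}
```

View pics/c2.png

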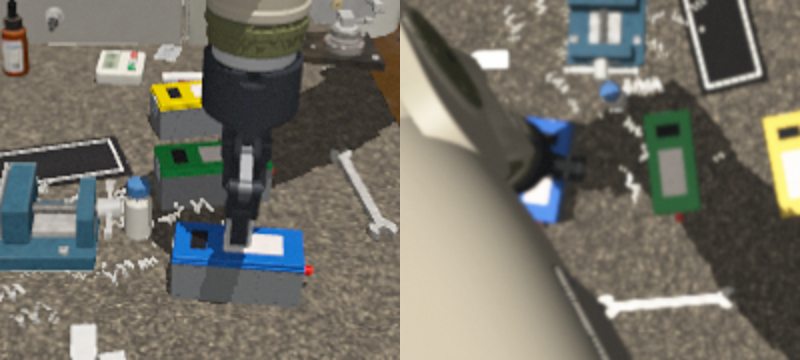

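The crop shows the closed fingers ending on the blue lid (side pixel about (320,274)), not around the case. I'll check the heights by depth.

Run:
```python
from h import *
z=np.load('/tmp/s2.npz');d=z['d']
for px in [(320,262),(320,268),(320,272),(320,276),(300,270),(340,272),(320,290),(295,290),(320,240),(345,285)]:
    print(px,z['p'][px[1],px[0]],np.round(pts('side',[px],depth=[d[px[1],px[0]]])[0],4))
K,D,o,M=cal('side')
for P in ([.4595,.4183,.0136],[.459,.4166,.046],[.4595,.4183,.06]):
    c=M.T@(np.array(P)-o); print(cv2.projectPoints(np.array([[c[0],-c[1],-c[2]]]),np.zeros(3),np.zeros(3),K,D)[0].ravel())
```

```text
(320, 262) [36 36 39] [0.4609 0.4384 0.0788]
(320, 268) [29 33 35] [0.4596 0.4358 0.0645]
(320, 272) [65 68 67] [0.4582 0.4309 0.0522]
(320, 276) [ 72  79 110] [0.4585 0.4361 0.0479]
(300, 270) [41 40 43] [0.4907 0.4186 0.047 ]
(340, 272) [238 230 228] [0.4231 0.4251 0.0474]
(320, 290) [ 99 104 102] [0.4579 0.4459 0.0258]
(295, 290) [100 104 104] [0.4995 0.4411 0.0219]
(320, 240) [136 138 143] [0.4698 0.4758 0.1471]
(345, 285) [ 19  98 186] [0.4177 0.4501 0.0399]
[316.91171485 284.93337839]
[318.37642491 269.65850102]
[318.75634746 263.7181333 ]
```

Run:
```python
from h import *
for f,y0,y1 in(('s1',60,260),('s2',150,300)):
    z=np.load(f'/tmp/{f}.npz');d=z['d']
    v,u=np.mgrid[0:420,0:560];X=pts('side',np.c_[u.ravel(),v.ravel()],depth=d.ravel()).reshape(420,560,3)
    m=(abs(X[...,0]-.459)<.07)&(abs(X[...,1]-.417)<.08)&(X[...,2]>.05)&(d>0)
    Y=X[m]; print(f,len(Y),'zmin',np.sort(Y[:,2])[:5])
    for a in np.arange(.05,.3,.02):
        k=Y[(Y[:,2]>a)&(Y[:,2]<a+.02)]
        if len(k)>2: print(round(a,2),np.round(k.min(0)[:2],3),np.round(k.max(0)[:2],3),len(k))
    t=X[300:330,240:270].reshape(-1,3);print('table z',np.median(t[:,2]))
```

```text
s1 11532 zmin [0.15833941 0.1583471  0.15860938 0.15865625 0.15868007]
0.15 [0.443 0.371] [0.474 0.472] 121
0.17 [0.447 0.375] [0.475 0.473] 188
0.19 [0.455 0.37 ] [0.48  0.491] 94
0.21 [0.446 0.438] [0.48  0.492] 258
0.23 [0.438 0.405] [0.48  0.489] 436
0.25 [0.438 0.402] [0.479 0.488] 460
0.27 [0.424 0.42 ] [0.496 0.456] 626
0.29 [0.423 0.413] [0.496 0.456] 784
table z 0.0007077818973109384
s2 15546 zmin [0.05023844 0.05046492 0.05046979 0.05047618 0.0507015 ]
0.05 [0.45  0.427] [0.471 0.44 ] 100
0.07 [0.45  0.428] [0.471 0.441] 86
0.09 [0.45  0.426] [0.477 0.464] 81
0.11 [0.444 0.397] [0.478 0.476] 163
0.13 [0.439 0.408] [0.481 0.483] 351
0.15 [0.439 0.407] [0.48 0.47] 302
0.17 [0.423 0.424] [0.496 0.457] 376
0.19 [0.423 0.417] [0.497 0.457] 590
0.21 [0.422 0.401] [0.497 0.457] 738
0.23 [0.424 0.418] [0.496 0.457] 493
0.25 [0.421 0.411] [0.497 0.459] 730
0.27 [0.425 0.415] [0.495 0.456] 698
0.29 [0.422 0.42 ] [0.502 0.459] 682
table z 0.0006209399111782588
```

The cameras put the fingertips 36 mm higher than the reported TCP in both pictures: the lowest open tip is 0.158 against a reported 0.109 plus 13 mm of swing, and the closed tip is at 0.050 against 0.0136. The cameras agree with the table (z≈0.001) and with the lid and vial heights, so I trust them and take z_true = z_reported + 0.036. x and y agree. I'll lift a little, open, then descend to a reported z of about -0.023, watching the wrist force.

carry_out([
  [[0,0,0],[0,0,-1.5],0],
  [[0,0,0],[0,0,-1.5],0],
  [[0,0,0],[0,0,-1.5],0],
  [[0,0,0],[0,0,-1.5],0],
  [[0,0,0],[0,0,-1.5],0],
  [[0,0,0],[0,-0.1,0],0],
  [[0,0,0],[0,-0.1,1],0],
  [[0,0,0],[0,-0.1,2],0],
])

```text
clock: 3.25
tcp_pos: [0.4585, 0.4168, -0.0084]
orientation: [-0.001, 0.06, 0.998, -0.0]
wrist_force: [-0.2, -0.3, 0.3]
finger_gap: 0.0852
grip_force: 0.0
```

carry_out([
  [[0,0,0],[0,0,0.7],0],
  [[0,0,0],[0,0,1.3],0],
  [[0,0,0],[0,0,1.3],0],
  [[0,0,0],[0,0,1.3],255],
  [[0,0,0],[0,0,1.3],255],
  [[0,0,0],[0,0,1.3],255],
  [[0,0,0],[0,0,1.3],255],
  [[0,0,0],[0,0,1.3],255],
], force=60)

```text
clock: 4.25
tcp_pos: [0.4598, 0.4178, -0.0191]
orientation: [0.001, 0.06, 0.998, 0.001]
wrist_force: [-0.3, 1.1, 5.7]
finger_gap: 0.0493
grip_force: 64.3
```

Gripped at a gap of 49 mm. Now lift and tilt the -x end down.

carry_out([
  [[0,0,0],[0,0,-2],255],
  [[0,0,0],[0,0,-5],255],
  [[0,0,0],[0,0,-9],255],
  [[0,0,0],[0,0,-12],255],
  [[0,-10,0],[0,0,-13],255],
  [[0,-20,0],[0,0,-13],255],
  [[0,-28,0],[0,0,-13],255],
  [[0,-32,0],[0,0,-13],255],
])

```text
clock: 5.25
tcp_pos: [0.456, 0.4157, 0.108]
orientation: [0.275, 0.057, 0.96, -0.018]
wrist_force: [-0.9, 0.7, -3.3]
finger_gap: 0.0491
grip_force: 63.6
```

carry_out([
  [[0,0,0],[0,0,0],255],
  [[0,0,0],[0,0,0],255],
  [[0,0,0],[0,0,0],255],
  [[0,0,0],[0,0,0],255],
  [[0,0,0],[0,0,0],255],
  [[0,0,0],[0,0,0],255],
  [[0,0,0],[0,0,0],255],
  [[0,0,0],[0,0,0],255],
])

```text
clock: 6.25
tcp_pos: [0.459, 0.4171, 0.11]
orientation: [0.275, 0.058, 0.96, -0.017]
wrist_force: [-0.1, 0.1, -2.0]
finger_gap: 0.0492
grip_force: 63.6
```

Run:
```python
from h import *
a,_=shot('side','s3')
cv2.imwrite('pics/c3.png',cv2.resize(a[100:300,220:420],None,fx=3,fy=3)[:,:,::-1])
rel(.459,.4166,.11,-6.9)
```

```text
turn [ 0. 32. -0.] shift cm [-0.01 -0.06  0.01]
```

View pics/c3.png

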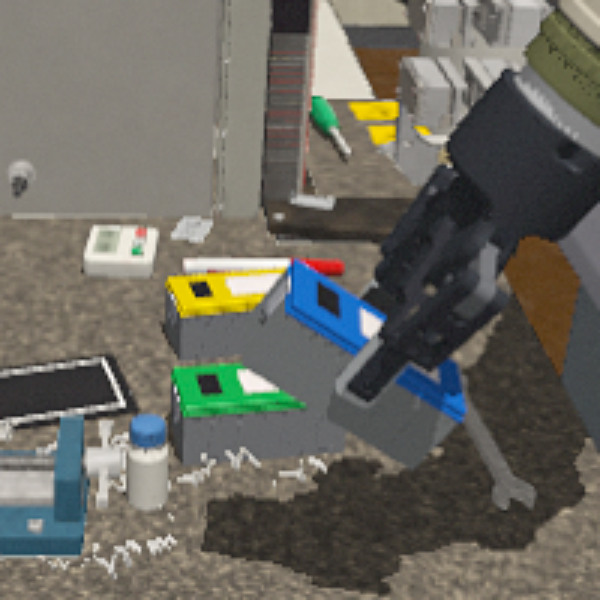

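The -x end (right) is low, and no red pin shows around (445,440) in the crop. I'll level the case and count red pixels against the start.

carry_out([
  [[0,10,0],[0,0,0],255],
  [[0,20,0],[0,0,0],255],
  [[0,28,0],[0,0,0],255],
  [[0,32,0],[0,0,0],255],
  [[0,32,0],[0,0,0],255],
  [[0,32,0],[0,0,0],255],
  [[0,32,0],[0,0,0],255],
  [[0,32,0],[0,0,0],255],
])

```text
clock: 7.3
tcp_pos: [0.4582, 0.4175, 0.1103]
orientation: [0.0, 0.06, 0.998, 0.0]
wrist_force: [-0.4, 0.2, -2.4]
finger_gap: 0.049
grip_force: 63.6
```

```bash
cat >> h.py <<'E'
def reds(n,p,d):
    h=cv2.cvtColor(p,cv2.COLOR_RGB2HSV)
    m=cv2.inRange(h,(0,150,70),(8,255,255))|cv2.inRange(h,(172,150,70),(180,255,255))
    k,l,st,c=cv2.connectedComponentsWithStats(m)
    for i in range(1,k):
        if 2<=st[i,4]<300:
            v,u=np.where(l==i); X=pts(n,np.c_[u,v],depth=d[v,u])
            if (abs(np.median(X,0)-[.45,.28,.1])<[.13,.2,.15]).all(): print(n,st[i].tolist(),np.round(np.median(X,0),3),'xspan',np.round(np.ptp(X[:,:1]),4))
E
python3 - <<'E'
from h import *
for f in('side0','top0','s3'):
    z=np.load(f'/tmp/{f}.npz'); print(f); reds('top' if f[0]=='t' else 'side',z['p'],z['d'])
for n,f in(('side','s4'),('top','t4')):
    p,d=shot(n,f); reds(n,p,d)
rel(.459,.4166,-.021,-6.9); print(env.get_state()['wrist_force'])
E
```

```text
side0
side [328, 201, 1, 2, 2] [0.405 0.135 0.024] xspan 0.0008
side [336, 234, 2, 3, 4] [0.405 0.274 0.023] xspan 0.0017
side [353, 283, 4, 5, 15] [0.397 0.431 0.024] xspan 0.0128
top0
top [238, 257, 4, 4, 12] [0.409 0.268 0.024] xspan 0.0067
top [300, 258, 4, 3, 11] [0.41  0.129 0.024] xspan 0.0045
top [167, 262, 3, 2, 6] [0.398 0.424 0.026] xspan 0.0022
s3
side [362, 217, 5, 6, 28] [0.395 0.427 0.153] xspan 0.0746
top [238, 257, 4, 4, 11] [0.41  0.268 0.026] xspan 0.0065
top [300, 258, 4, 3, 10] [0.41  0.129 0.025] xspan 0.0045
top [153, 261, 4, 4, 12] [0.397 0.422 0.155] xspan 0.0044
turn [0. 0. 0.] shift cm [-0.05 -0.08 13.14]
[-0.24673733 -0.15651893 -2.85662116]
```

The blue pin hasn't moved: its red patch is still about 7–8 mm long, centred 8 mm beyond the end face as at the start. Blue doesn't rattle, so I set it back.

carry_out([
  [[0,0,0],[0,0,4],255],
  [[0,0,0],[0,0,8],255],
  [[0,0,0],[0,0,11],255],
  [[0,0,0],[0,0,12.4],255],
  [[0,0,0],[0,0,12.9],255],
  [[0,0,0],[0,0,13],255],
  [[0,0,0],[0,0,13],255],
  [[0,0,0],[0,0,13],0],
])

```text
clock: 8.4
tcp_pos: [0.46, 0.4178, -0.0188]
orientation: [0.001, 0.06, 0.998, 0.001]
wrist_force: [0.4, -0.3, 0.1]
finger_gap: 0.0658
grip_force: 0.0
```

carry_out([
  [[0,0,0],[0,0,0],0],
  [[0,0,0],[0,0,0],0],
  [[0,0,0],[0,0,0],0],
  [[0,0,0],[0,0,0],0],
  [[0,0,0],[0,0,-3],0],
  [[0,0,0],[0,0,-7],0],
  [[0,0,0],[0,0,-11],0],
  [[0,0,0],[0,0,-12],0],
])

```text
clock: 9.4
tcp_pos: [0.4607, 0.4184, 0.1032]
orientation: [0.002, 0.06, 0.998, 0.002]
wrist_force: [0.2, 0.0, 0.2]
finger_gap: 0.0855
grip_force: 0.0
```

Run:
```python
from h import *
print(env.get_state()['tcp_pos']);rel(.4695,.276,.06,8.1)
```

```text
[0.46069657 0.41835236 0.10323058]
turn [  0.2   0.3 -15. ] shift cm [ -2.57 -14.04   4.28]
```

carry_out([
  [[0,0,-3],[-0.5,-3,0],0],
  [[0,0,-7],[-1.2,-7,0],0],
  [[0,0,-11],[-2,-11,0],0],
  [[0,0,-15],[-2.5,-14,1],0],
  [[0,0,-15],[-2.5,-14,4],0],
  [[0,0,-15],[-2.5,-14,7],0],
  [[0,0,-15],[-2.5,-14,8],0],
  [[0,0,-15],[-2.5,-14,8],0],
])

```text
clock: 10.4
tcp_pos: [0.4661, 0.2749, 0.0192]
orientation: [-0.001, -0.071, 0.998, -0.0]
wrist_force: [-1.1, 0.1, 0.6]
finger_gap: 0.0854
grip_force: 0.0
```

Run:
```python
from h import *
print(env.get_state()['tcp_pos']);rel(.4695,.276,-.021,8.1)
a,_=shot('side','s5');b,_=shot('top','t5')
cv2.imwrite('pics/c5.png',np.hstack([cv2.resize(a[120:320,220:420],None,fx=2,fy=2),cv2.resize(b[150:350,130:330],None,fx=2,fy=2)])[:,:,::-1])
```

```text
[0.46612699 0.27490072 0.01917208]
turn [-0.  -0.1 -0. ] shift cm [-0.36  0.06  4.02]
```

View pics/c5.png

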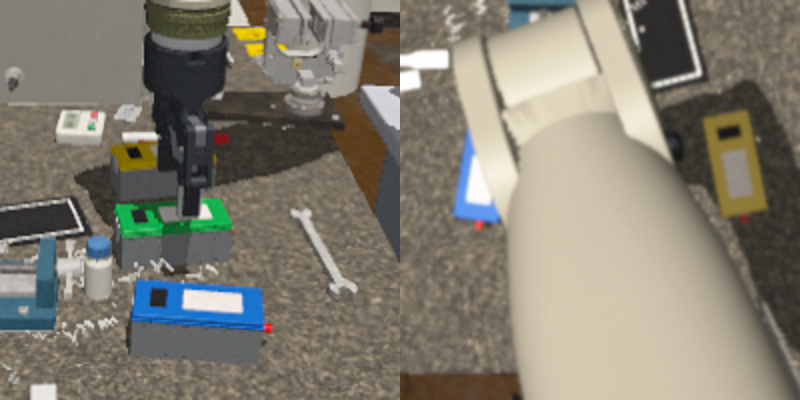

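The crop shows blue back upright with its pin at (268,327), and the open fingers above green at (190,210). Descend and grip green.

carry_out([
  [[0,0,0],[-0.3,0,1.5],0],
  [[0,0,0],[-0.3,0,3],0],
  [[0,0,0],[-0.3,0,4],0],
  [[0,0,0],[-0.3,0,4],0],
  [[0,0,0],[-0.3,0,4],255],
  [[0,0,0],[-0.3,0,4],255],
  [[0,0,0],[-0.3,0,4],255],
  [[0,0,0],[-0.3,0,4],255],
], force=60)

```text
clock: 11.5
tcp_pos: [0.4708, 0.2761, -0.0191]
orientation: [0.001, -0.071, 0.998, 0.001]
wrist_force: [-1.0, 0.3, 5.0]
finger_gap: 0.0493
grip_force: 64.0
```

carry_out([
  [[0,0,0],[0,0,-2],255],
  [[0,0,0],[0,0,-5],255],
  [[0,0,0],[0,0,-9],255],
  [[0,0,0],[0,0,-12],255],
  [[0,-10,0],[0,0,-13],255],
  [[0,-20,0],[0,0,-13],255],
  [[0,-28,0],[0,0,-13],255],
  [[0,-32,0],[0,0,-13],255],
])

```text
clock: 12.5
tcp_pos: [0.4661, 0.274, 0.1075]
orientation: [0.274, -0.068, 0.959, 0.019]
wrist_force: [0.5, -0.4, -2.9]
finger_gap: 0.0492
grip_force: 64.0
```

carry_out([
  [[0,0,0],[0,0,0],255],
  [[0,0,0],[0,0,0],255],
  [[0,0,0],[0,0,0],255],
  [[0,0,0],[0,0,0],255],
  [[0,0,0],[0,0,0],255],
  [[0,0,0],[0,0,0],255],
  [[0,0,0],[0,0,0],255],
  [[0,0,0],[0,0,0],255],
])

```text
clock: 13.5
tcp_pos: [0.4699, 0.2756, 0.11]
orientation: [0.275, -0.068, 0.959, 0.019]
wrist_force: [0.2, -0.5, -3.3]
finger_gap: 0.0494
grip_force: 64.0
```

carry_out([
  [[0,10,0],[0,0,0],255],
  [[0,20,0],[0,0,0],255],
  [[0,28,0],[0,0,0],255],
  [[0,32,0],[0,0,0],255],
  [[0,32,0],[0,0,0],255],
  [[0,32,0],[0,0,0],255],
  [[0,32,0],[0,0,0],255],
  [[0,32,0],[0,0,0],255],
])

```text
clock: 14.5
tcp_pos: [0.4693, 0.2756, 0.1104]
orientation: [0.0, -0.071, 0.997, 0.0]
wrist_force: [0.6, -0.6, -3.2]
finger_gap: 0.0491
grip_force: 64.1
```

Run:
```python
from h import *
for n,f in(('side','s6'),('top','t6')):
    p,d=shot(n,f); reds(n,p,d)
a=np.load('/tmp/s6.npz')['p'];b=np.load('/tmp/t6.npz')['p']
cv2.imwrite('pics/c6.png',np.hstack([cv2.resize(a[100:300,240:440],None,fx=2,fy=2),cv2.resize(b[150:350,130:330],None,fx=2,fy=2)])[:,:,::-1])
s=env.get_state();print(s['tcp_pos'],s['finger_gap'],s['ft_torque'])
```

```text
side [342, 174, 7, 5, 30] [0.398 0.269 0.152] xspan 0.0775
side [328, 201, 1, 3, 3] [0.405 0.136 0.023] xspan 0.0061
side [352, 282, 4, 5, 14] [0.397 0.427 0.024] xspan 0.1613
top [301, 258, 3, 3, 8] [0.41  0.129 0.026] xspan 0.0044
[0.46957623 0.27567617 0.11042328] 0.04936419999413071 [-0.04734634 -0.05143479 -0.02219501]
```

View pics/c6.png

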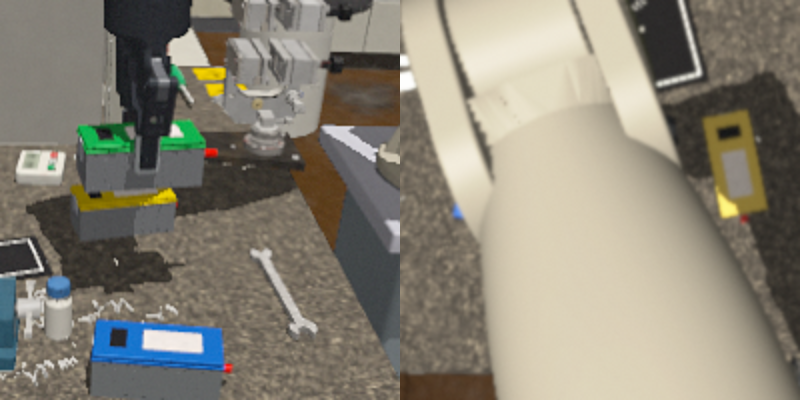

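In the crop the green pin at (211,153) stands clearly proud. Its red patch is about 13 mm long, against about 4 mm at rest in the same view, and the tip is about 23 mm beyond the end face against 11 mm for the unmoved blue pin. Green rattles. Yellow is untouched. Next I check the mat corners and the vise height, and work out the move.

Run:
```python
from h import *
z=np.load('/tmp/top0.npz');p,d=z['p'],z['d']
P=pts('top',[(238,137),(270,131),(283,190),(253,196)],z=.003)[:,:2];print(P.round(3),P.mean(0))
e=(P[1]+P[0]-P[2]-P[3])/2;print('len',np.hypot(*e),'yaw',np.degrees(np.arctan2(e[1],e[0])))
v,u=np.mgrid[105:195,180:228];dd=d[105:195,180:228];X=pts('top',np.c_[u.ravel(),v.ravel()],depth=dd.ravel());X=X[(dd.ravel()>0)&(X[:,2]>.01)]
print('vise',X.min(0),X.max(0))
rel(.632,.228,.07,15.4)
```

```text
[[0.693 0.279]
 [0.709 0.205]
 [0.569 0.173]
 [0.553 0.241]] [0.6310204  0.22447837]
len 0.1443847528856645 yaw 14.108736819327468
vise [0.54632537 0.30002996 0.0100067 ] [0.75441687 0.40769637 0.06738141]
turn [ 0.   0.1 -7.3] shift cm [-15.4   -7.01   4.05]
```

carry_out([
  [[0,0,-1],[-1.5,-0.7,0],255],
  [[0,0,-2],[-4.5,-2,0],255],
  [[0,0,-4],[-8,-3.6,0],255],
  [[0,0,-5],[-11.5,-5.2,0],255],
  [[0,0,-6],[-14,-6.4,0.5],255],
  [[0,0,-7],[-15.4,-7.1,1.5],255],
  [[0,0,-7],[-15.4,-7.1,3],255],
  [[0,0,-7],[-15.4,-7.1,4],255],
])

```text
clock: 15.6
tcp_pos: [0.6306, 0.227, 0.068]
orientation: [-0.002, -0.131, 0.991, 0.0]
wrist_force: [0.3, -0.6, -3.7]
finger_gap: 0.0489
grip_force: 64.3
```

carry_out([
  [[0,0,0],[0,0,0],255],
  [[0,0,0],[0,0,0],255],
  [[0,0,0],[0,0,0],255],
  [[0,0,0],[0,0,0],255],
  [[0,0,0],[0,0,0],255],
  [[0,0,0],[0,0,0],255],
  [[0,0,0],[0,0,0],255],
  [[0,0,0],[0,0,0],255],
])

```text
clock: 16.6
tcp_pos: [0.6324, 0.2269, 0.07]
orientation: [-0.0, -0.131, 0.991, 0.0]
wrist_force: [-0.5, 0.4, -2.8]
finger_gap: 0.0488
grip_force: 64.3
```

Run:
```python
from h import *
for n,f in(('side','s7'),('top','t7')):
    p,d=shot(n,f); reds(n,p,d)
a=np.load('/tmp/s7.npz')['p'];b=np.load('/tmp/t7.npz')['p']
cv2.imwrite('pics/c7.png',np.hstack([cv2.resize(a[120:320,160:360],None,fx=2,fy=2),cv2.resize(b[100:300,150:350],None,fx=2,fy=2)])[:,:,::-1])
s=env.get_state();print(s['tcp_pos'],s['finger_gap'],s['grip_force']);rel(.632,.227,.07,15)
d=np.load('/tmp/s7.npz')['d'];h=cv2.cvtColor(a,cv2.COLOR_RGB2HSV);v,u=np.where((h[...,0]>50)&(h[...,0]<80)&(h[...,1]>130)&(d>0))
X=pts('side',np.c_[u,v],depth=d[v,u]);X=X[abs(X[:,0]-.63)<.09]
top=X[X[:,2]>np.percentile(X[:,2],30)];print('lid',X.min(0),X.max(0),'plane',np.linalg.lstsq(np.c_[top[:,:2],np.ones(len(top))],top[:,2],rcond=None)[0])
```

```text
side [255, 179, 7, 5, 28] [0.566 0.211 0.113] xspan 0.0122
side [328, 201, 1, 2, 2] [0.405 0.135 0.024] xspan 0.0001
side [352, 282, 4, 5, 14] [0.397 0.427 0.024] xspan 0.0183
top [168, 261, 4, 3, 10] [0.399 0.423 0.025] xspan 0.0048
[0.63243209 0.22692222 0.06998335] 0.049340666331928226 64.3187615275383
turn [0.  0.  0.1] shift cm [ 0.04  0.02 -0.  ]
lid [0.5488484  0.03338078 0.02039244] [0.68845101 0.27788121 0.15552369] plane [-0.01022977  0.02642519  0.13562634]
```

View pics/c7.png

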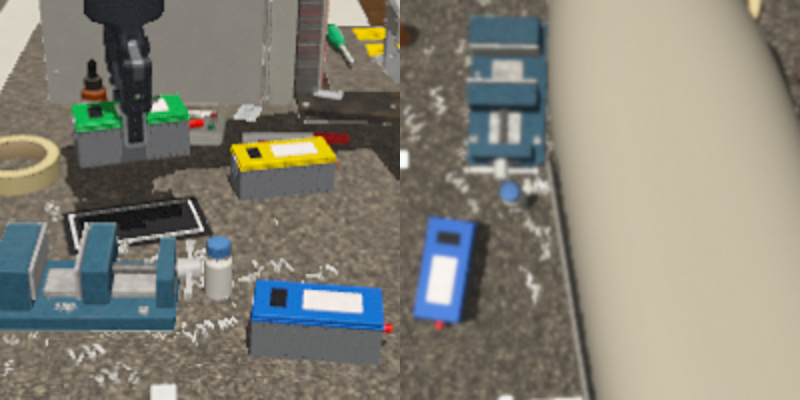

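The side crop shows green held level over the mat with its pin out at (196,124), and blue, yellow and the bystanders in place. The lid plane is at about 0.136 m with less than 2° of slope, and blue's pin is within 1 mm of its start.

```bash
python3 -c "
from workcell import env
print(env.hand_in())"
```

```text
the job is handed in; nothing more can be done
None
```

The green case is the one that rattles: I handed in with it held level and still over the mat, lengthwise, its pin out; blue did not rattle and is back upright where it stood, and yellow was not tested because green had already shown itself.

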